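# Index the filter wheel to the green filter and bolt it

## Robot

A 6-joint arm with a two-finger parallel gripper is mounted at the origin on a cart in front of the work surface, level with it; the furniture and walls round the work are solid. World frame = base frame: x ahead of the robot, y to its left, z up, the work surface at z = 0. Lengths are in m, angles in rad, forces in N, time in s.
With the tool pointing down it reaches from about 0.375 to 0.925 m from the base axis. Payload 5.7 kg.
Tool frame: the origin (TCP) lies at the very end of the fingers, on their centre line; the grasp point (between the pads) lies arm.grasp_offset behind it (arm.grasp_offset is the distance from the TCP to the grasp point, in m); z points along the fingers, y is the line along which they close (so a half turn about z gives the same grasp; the last joint's range is limited). The gripper opens to 85 mm and grips with 20 to 120 N. Pads are 22 mm wide; open, the fingers measure 114 mm over their backs; the gripper's body (76 mm by 85 mm) begins 54 mm behind the grasp point. The pads swing forward as they close: fully open they stand 13 mm farther back than shut.
Start: joints at [1.028, 0.359, 1.51, -0, 1.272, -0.115], TCP at [0.249, 0.546, 0.231] pointing down, gripper open.
Joint ranges: [-2.97, 2.97], [-1.01, 2.36], [0.21, 2.38], [-0.96, 4.11], [0.2, 2.71], [-2.98, 2.98]. Speed limits (rad/s): [2.39, 2.39, 3.14, 3.14, 3.14, 3.14].

## Interface

Orientations are given as a unit quaternion [x, y, z, w].
In Python, from bench import arm gives the robot as it stands.
- The arm moves only by the tool step_arm, never from a script. Its argument "plan" is one flat list of numbers, 7 for each row, row after row: the turn, a rotation vector about the tool's x, y, z in rad, then the shift along the tool's x, y, z in mm, then the opening, from -1 (shut) to 1 (fully open). A call has exactly 5 rows; each row shifts and turns the commanded pose from where the row before left it, along the tool's axes as they then stand; what a row does not reach is not made up. A row lasts 1/8 s, in which the tool goes at most 62.5 mm and 10.7 degrees, less where a joint would pass 70% of its speed; a pose out of reach is approached as far as the arm can. A call with a gripper value outside its range is refused whole. The fingers move at their own pace and stop on an object; "squeeze" is the grip in N (left out, the last holds). Time passes only in rows, so rows that do not move let the fingers close, or fill a call up. It gives the time, the measured TCP pose, the force, the opening and the grip force at its end, in the units of the state.
- arm.observe(): the state, without advancing time (a new reading comes with each control period).
- arm.get_image(name): name is "scene" or "top" or "wrist"; returns a dict with "color" (400x640x3 uint8, red, green, blue), "z_map" (400x640 float32, m along the optical axis (not along the pixel's ray), 0 where there is no reading), "mtx" (3x3 intrinsics, pixels), "extrinsics" (4x4, takes a point from camera to world coordinates). Camera axes: x right, y down, z forward; pixel columns grow to the right and rows downward; lengths in m; the calibration is good to about 2 mm. A picture is of the moment at which its call begins.
- arm.finish_job(): hands the job in; it is judged then, once.
The state is a dict: "clock": time; "joints": joint angles; "qvel": joint speeds; "joint_torque": joint torques, N m; "tcp_pos": TCP position; "tool_rot": TCP orientation; "ft_force": force on the tool from outside, world axes, zero at the start; "wrist_torque": the same for the moment, N m; "opening": finger opening in m; "grasp_force": force on a finger pad.
Only numpy, scipy, OpenCV 4.12 (cv2) and the standard library are available. Lean on these libraries where they do the work, as an engineer would, in place of code of your own. Each camera call takes 0.05 s, during which the arm holds its last target. There are 200 camera calls.

## Task

Turn the filter wheel over its clicks (a fingertip pressed on the black rubber track drags it round) until the green filter has clicked in at the red pointer; do not let it run on past that click, and never press or push on the wheel with more than 25 N. Then slide the blue-handled locking bolt fully in so that the wheel is locked there, and leave the bottle, the beaker and the tape roll beside it alone.

Things in the scene. Friction and masses are not known exactly. Their poses are not given: they have to be found in the camera images.
- filter_unit: Fixed stand of the filter wheel: grey plate, round white shroud. Origin on the bench on the wheel's upright axis, z up; x points from the axis to the red pointer, y to the left of that, the bolt is on the -y side. The shroud's rim is 64 mm above the bench, inner radius 79 mm, outer 85; only the hub cap (radius 12 mm) stands over the wheel.
- hub_top (a point): Centre of the top of the fixed steel hub cap, 74 mm above the bench, on the wheel's axis; axes as filter_unit. The wheel's unpressed face stands somewhere from 43 to 61 mm above the bench (31 to 13 mm below this point): it is set differently every time, is not measured and must be felt. The wheel floats on a spring, 8 N per mm, 10 mm of travel.
- pointer (a point): Red pointer on the shroud's rim, 81 mm from the axis along +x of filter_unit, 66 mm above the bench. Just behind it, 94 to 130 mm from the axis, stands a black detector head 56 mm wide, top 86 mm high. The wheel carries eight coloured filters 31 mm from its axis, each with a line of its colour running out across the rubber; only one is green.
- disc (a joint): Turn of the filter wheel (rad), a flat disc of 77 mm radius in the shroud; grows counter-clockwise seen from above. It clicks at every multiple of 0.785 (45 degrees); 0 = green filter at the pointer. It starts at about -1.57 or -2.36; a stop prevents going below -2.7. Past halfway between clicks it snaps on to the next; let go, it settles in the nearest.
- track (a point): Fixed point on the wheel's axis, 52 mm above the bench (middle of the range of face heights). The face is smooth; its black rubber track, 43 to 76 mm from the axis, is where a fingertip presses and drags it round, e.g. at 55 mm radius. Leaving a click takes up to 0.2 N m, 3.6 N at that radius: a press of 9 to 15 N carries it by friction, a light press slips.
- lock_grip (a point): Centre of the bolt's blue handle: 28 mm along x, 14 mm along y, 36 mm high, from 52 to 88 mm above the bench; 114 mm from the wheel's axis on the -y side when the bolt is out; axes as filter_unit. The guide block under it is 46 mm high and reaches to 145 mm from the axis; the space above it behind the handle is free.
- lock_bolt (a joint): Travel of the locking bolt (m): near 0 = out (start), 0.018 = fully in. It slides along +y of filter_unit, towards the wheel's axis, with about 2 N of friction, and stays where it is left. Its round nose enters a notch in the wheel's rim only when the wheel sits in a click.
- small_beaker: Small glass beaker with blue content, 50 x 46 x 59 mm, standing loose; origin at the centre of its underside. Leave alone.
- brown_bottle: Brown glass bottle with black cap, 52 mm diameter, 120 mm high, standing loose; origin at the centre of its underside. Leave alone.
- label_roll: White tape roll lying flat, 59 mm diameter, 19 mm high; origin at the centre of its underside. Leave alone.

How it is judged:
By the outcome, as a careful person would: the job done as asked, in the order asked, and still so for the second after the job is handed in, with the robot touching nothing.
It also fails if it takes over 61 s, if anything falls off the work surface, if the arm or the gripper's body presses on something with over 40 N, if the wrist force passes 120 N, or if a joint passes its speed limit or range.

## Working session

There is one attempt and no reset: what is moved stays moved. The work goes in short steps, Python scripts to look and compute and a tool call to move; the robot and the scene stay as the last step left them, time stands still between calls to the robot, and variables do not carry over. Pictures are saved under pics/ and viewed, at most 10 in all, crops included, and the job is handed in when it is done.

Besides the shell and the picture viewer there is one more tool, called after "Emit:" by a JSON object that holds its "method" and its "body", one argument or row to a line. step_arm: Moves the arm, as the interface text tells. Its arguments: {"type":"object","properties":{"plan":{"type":"array","items":{"type":"number"}},"squeeze":{"type":"number"}},"required":["plan"]}

```bash
mkdir -p pics; cat > h.py <<'E'
import numpy as np, cv2
from bench import arm
def shot(n,f):
    d=arm.get_image(n); cv2.imwrite('pics/'+f+'.png',d['color'][:,:,::-1]); np.savez('pics/'+f,**d); return d
def pt(d,u,v,z=None):
    K=d['mtx'];E=d['extrinsics'];r=E[:3,:3]@np.linalg.solve(K,[u,v,1.0]);o=E[:3,3]
    s=d['z_map'][int(v),int(u)] if z is None else (z-o[2])/r[2]
    return o+s*r
E
python3 - <<'E'
from h import *
a=shot('scene','s0');b=shot('top','t0')
print(arm.observe(),arm.grasp_offset)
for d in(a,b):print(d['extrinsics'].round(3).tolist(),d['mtx'].tolist())
E
```

```text
{'clock': 0.1, 'joints': array([ 1.02788153e+00,  3.59449472e-01,  1.51133213e+00, -6.14377615e-07,
        1.27250154e+00, -1.15063711e-01]), 'qvel': array([ 0.00050467, -0.00110967, -0.00153641, -0.00149919, -0.00019612,
       -0.00075536]), 'joint_torque': array([-3.72425093e-04, -5.28646553e+01, -2.79353660e+01, -4.77016565e-04,
        5.03079908e-03, -1.94714977e-05]), 'tcp_pos': array([0.24861644, 0.5453897 , 0.23052481]), 'tool_rot': array([ 2.12297421e-01,  9.77204733e-01, -8.00007112e-04, -2.72808988e-04]), 'ft_force': array([-0.26030177, -0.53097228, -0.0991746 ]), 'wrist_torque': array([ 0.00386772,  0.01764578, -0.00272362]), 'grasp_force': 0.0, 'opening': 0.08555515544974449} 0.0187
[[0.848, -0.326, 0.418, 0.127], [-0.53, -0.519, 0.67, -0.644], [-0.001, -0.79, -0.613, 0.7], [0.0, 0.0, 0.0, 1.0]] [[435.71632828107226, 0.0, 327.8743941101243], [0.0, 435.71632828107226, 192.50643500284616], [0.0, 0.0, 1.0]]
[[0.006, -0.995, 0.1, 0.413], [-1.0, -0.006, 0.005, 0.013], [-0.004, -0.1, -0.995, 1.381], [0.0, 0.0, 0.0, 1.0]] [[505.85385660902074, 0.0, 323.29032861293155], [0.0, 505.85385660902074, 195.04414850328283], [0.0, 0.0, 1.0]]
```

View pics/t0.png

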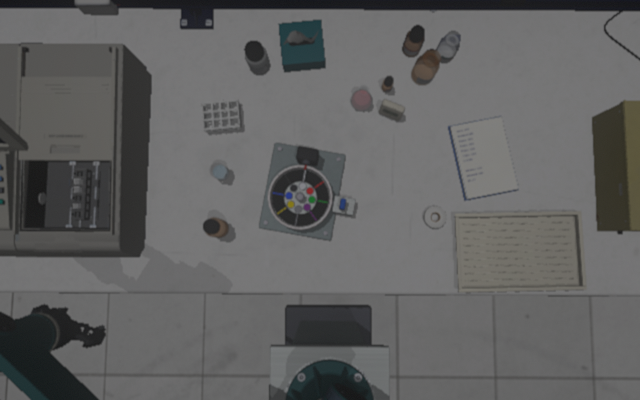

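View pics/s0.png

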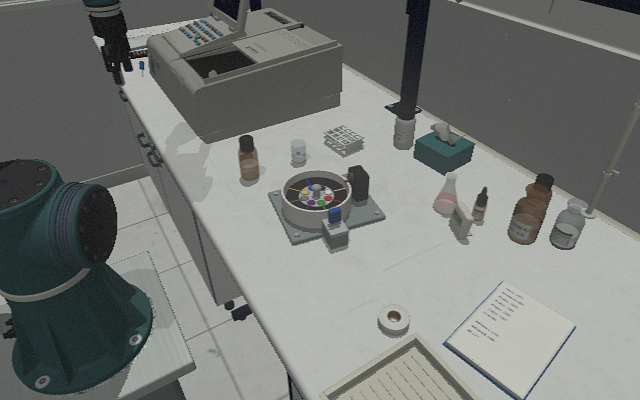

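The top view shows the wheel at about (300,197), the detector head at (307,157) and the blue handle at (344,204). The bottle is at (215,227), the beaker at (219,170) and the tape at (434,217). In the scene view the wheel is at (316,195).

```bash
python3 - <<'E'
from h import *
d=dict(np.load('pics/t0.npz'));c=d['color']
cr=c[150:245,250:365,::-1];cv2.imwrite('pics/t0c.png',cv2.resize(np.clip(cr*1.6,0,255).astype(np.uint8),None,fx=6,fy=6,interpolation=cv2.INTER_CUBIC))
hsv=cv2.cvtColor(c,cv2.COLOR_RGB2HSV)
def m(lo,hi,box,z,nm):
    k=cv2.inRange(hsv,lo,hi);w=np.zeros_like(k);w[box[1]:box[3],box[0]:box[2]]=1;k*=w
    n,l,s,ce=cv2.connectedComponentsWithStats(k)
    for i in range(1,n):
        if s[i,4]>3:print(nm,s[i,4],ce[i].round(1),pt(d,*ce[i],z).round(4))
m((105,120,40),(125,255,255),(335,190,360,220),.088,'handle')
m((45,100,30),(80,255,255),(260,160,335,235),.052,'green')
m((0,120,60),(8,255,255),(260,155,335,235),.066,'red')
m((0,0,0),(180,255,35),(290,140,325,170),.086,'det')
g=cv2.inRange(d['z_map'],0.1,9)
# shroud: white ring
k=cv2.inRange(hsv,(0,0,120),(180,40,255));
print(pt(d,300,197,.074),pt(d,301,197).round(3))
gray=cv2.medianBlur(cv2.cvtColor(c,cv2.COLOR_RGB2GRAY),3)
ci=cv2.HoughCircles(gray,cv2.HOUGH_GRADIENT,1,20,param1=80,param2=15,minRadius=25,maxRadius=36)
print(ci)
E
```

```text
handle 41 [342.2 203.7] [ 0.5208 -0.0293  0.088 ]
green 29 [311.4 199.3] [0.535  0.0508 0.052 ]
green 18 [322.  201.1] [0.5305 0.0228 0.052 ]
red 5 [319.  183.6] [0.5751 0.0309 0.066 ]
red 21 [309.5 190.4] [0.5571 0.0557 0.066 ]
[0.53876787 0.07986274 0.074     ] [0.539 0.077 0.073]
[[[297.5 196.5  31. ]]]
```

View pics/t0c.png

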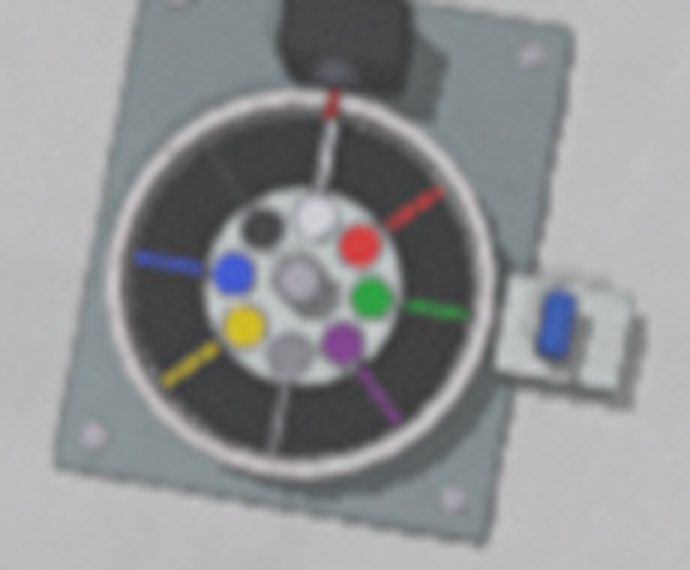

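White is at the pointer and green is on the -y side, so the disc is at about -1.57 and needs two clicks counter-clockwise. The axis is near (0.539, 0.080) with the unit's yaw at about -9.5°. I'm moving above the wheel with the gripper closed.

Emit:
{"method": "step_arm", "body": {
  "plan": [0,0,0,-21,-45,0,-1,0,0,0,-21,-45,0,-1,0,0,0,-21,-45,0,-1,0,0,0,-53,-17,0,-1,0,0,0,-53,-17,0,-1],
  "squeeze": 30
}}

```text
clock: 0.72
tcp_pos: [0.3329, 0.3207, 0.2313]
tool_rot: [0.212, 0.977, 0.0, 0.0]
ft_force: [0.6, 0.2, 1.5]
opening: -0.0001
grasp_force: 0.0
```

Emit:
{"method": "step_arm", "body": {
  "plan": [0,0,0,-53,-17,0,-1,0,0,0,-53,-17,0,-1,0,0,0,-53,-17,0,-1,0,0,0,-53,-17,0,-1,0,0,0,-53,-17,0,-1]
}}

```text
clock: 1.35
tcp_pos: [0.5393, 0.1332, 0.231]
tool_rot: [0.212, 0.977, -0.0, -0.0]
ft_force: [0.1, 1.2, 0.4]
opening: 0.0003
grasp_force: 0.0
```

Emit:
{"method": "step_arm", "body": {
  "plan": [0,0,0.163,0,0,0,-1,0,0,0.163,0,0,0,-1,0,0,0.163,0,0,0,-1,0,0,0.163,0,0,0,-1,0,0,0.163,0,0,0,-1]
}}

```text
clock: 1.98
tcp_pos: [0.538, 0.1347, 0.2308]
tool_rot: [0.584, 0.811, -0.0, -0.0]
ft_force: [-0.9, -0.3, -0.3]
opening: 0.0003
grasp_force: 0.0
```

Emit:
{"method": "step_arm", "body": {
  "plan": [0,0,0.163,0,0,0,-1,0,0,0.163,0,0,0,-1,0,0,0,0,0,0,-1,0,0,0,0,0,0,-1,0,0,0,0,0,0,-1]
}}

```text
clock: 2.6
tcp_pos: [0.5384, 0.1347, 0.2312]
tool_rot: [0.706, 0.708, -0.0, -0.0]
ft_force: [-1.1, 0.1, 1.0]
opening: 0.0001
grasp_force: 0.0
```

```bash
python3 - <<'E'
from h import *
from scipy.spatial.transform import Rotation as R
d=shot('wrist','w1');o=arm.observe();print(o['clock'],o['tcp_pos'],R.from_quat(o['tool_rot']).as_matrix().round(3).tolist(),o['ft_force'],o['opening'],d['extrinsics'].round(3).tolist())
E
```

```text
2.65 [0.53838491 0.13473898 0.23123815] [[-0.003, 1.0, -0.0], [1.0, 0.003, -0.0], [-0.0, -0.0, -1.0]] [-0.61207412  0.14825779  0.06287093] -0.0002575469224213311 [[1.0, 0.005, 0.001, 0.538], [0.005, -0.947, -0.321, 0.217], [-0.0, 0.321, -0.947, 0.374], [0.0, 0.0, 0.0, 1.0]]
```

View pics/w1.png

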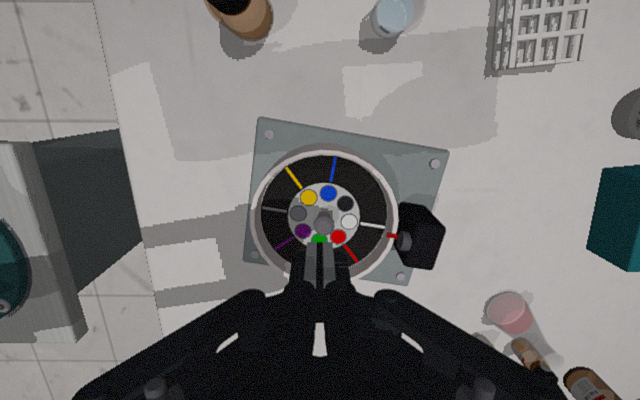

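The wrist view shows the hub cap at about (323,222), the red pointer at (392,236) and the closed fingertips at (320,255). Now I'll measure.

```bash
python3 - <<'E'
from h import *
d=dict(np.load('pics/w1.npz'));c=d['color'];hsv=cv2.cvtColor(c,cv2.COLOR_RGB2HSV)
k=cv2.inRange(hsv,(0,150,80),(8,255,255));n,l,s,ce=cv2.connectedComponentsWithStats(k)
for i in range(1,n):
  if s[i,4]>8 and 300<ce[i][0]<420:print(s[i],ce[i].round(1),pt(d,*ce[i],.066).round(4))
for name,uv in (('hub',(323,223)),('ptr',(392,236))):
  print(name,pt(d,*uv,.074 if name=='hub' else .066).round(4))
print('depth hub',pt(d,323,222).round(4))
for uv in((290,213),(355,205),(310,180),(350,185),(370,245),(375,200)):print(uv,pt(d,*uv).round(4))
# shroud outer ellipse: bright pixels radial
E=[]
g=cv2.cvtColor(c,cv2.COLOR_RGB2GRAY)
cv2.imwrite('pics/w1c.png',cv2.resize(c[140:290,230:450,::-1],None,fx=3.5,fy=3.5,interpolation=cv2.INTER_CUBIC))
# hub from top view
t=dict(np.load('pics/t0.npz'));print('top hub',pt(t,300.1,196.6,.074).round(4), 'shroud c',pt(t,250+303/6,150+283/6,.064).round(4))
E
```

```text
[331 230  15  13 137] [337.8 236.3] [0.5604 0.0644 0.066 ]
[387 233  11   6  43] [391.9 235.2] [0.6225 0.0661 0.066 ]
[343 245  15  18  69] [350.5 253.1] [0.5758 0.0428 0.066 ]
hub [0.5431 0.0845 0.074 ]
ptr [0.6227 0.0651 0.066 ]
depth hub [0.5431 0.0863 0.0753]
(290, 213) [0.5041 0.0848 0.0457]
(355, 205) [0.5811 0.0955 0.0459]
(310, 180) [0.5281 0.1253 0.0441]
(350, 185) [0.5745 0.1195 0.0441]
(370, 245) [0.6021 0.0425 0.0454]
(375, 200) [0.6046 0.1014 0.0447]
top hub [0.5398 0.0796 0.074 ] shroud c [0.5393 0.0791 0.064 ]
```

View pics/w1c.png

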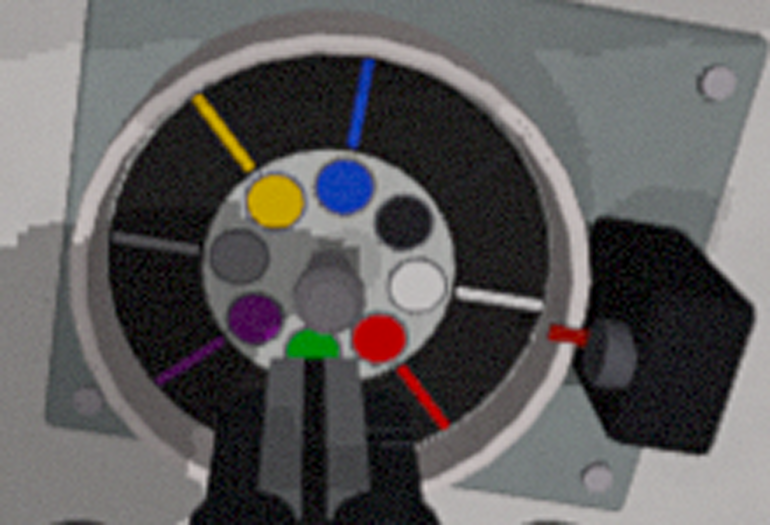

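Both views give an axis of about (0.541, 0.081) and a yaw of about -11°. Depth suggests the face is at about 45 mm. Next I descend to just above the face, then feel for it.

Emit:
{"method": "step_arm", "body": {
  "plan": [0,0,0,1,2.5,40,-1,0,0,0,0,0,45,-1,0,0,0,0,0,45,-1,0,0,0,0,0,38,-1,0,0,0,0,0,0,-1]
}}

```text
clock: 3.28
tcp_pos: [0.5383, 0.1354, 0.0608]
tool_rot: [0.706, 0.708, -0.003, -0.002]
ft_force: [-0.2, -0.2, -0.1]
opening: 0.0003
grasp_force: 0.0
```

Emit:
{"method": "step_arm", "body": {
  "plan": [0,0,0,0,0,2,-1,0,0,0,0,0,2,-1,0,0,0,0,0,2,-1,0,0,0,0,0,2,-1,0,0,0,0,0,0,-1]
}}

```text
clock: 3.9
tcp_pos: [0.5409, 0.1357, 0.0554]
tool_rot: [0.706, 0.708, -0.0, 0.0]
ft_force: [-1.2, 0.3, -0.3]
opening: -0.0
grasp_force: 0.0
```

Emit:
{"method": "step_arm", "body": {
  "plan": [0,0,0,0,0,2,-1,0,0,0,0,0,2,-1,0,0,0,0,0,1,-1,0,0,0,0,0,1,-1,0,0,0,0,0,0,-1]
}}

```text
clock: 4.53
tcp_pos: [0.5409, 0.1357, 0.0492]
tool_rot: [0.706, 0.708, -0.0, -0.0]
ft_force: [0.9, 0.5, -0.3]
opening: 0.0
grasp_force: 0.0
```

Emit:
{"method": "step_arm", "body": {
  "plan": [0,0,0,0,0,0.5,-1,0,0,0,0,0,0.5,-1,0,0,0,0,0,0.5,-1,0,0,0,0,0,0,-1,0,0,0,0,0,0,-1]
}}

```text
clock: 5.15
tcp_pos: [0.5409, 0.1357, 0.0478]
tool_rot: [0.706, 0.708, -0.0, 0.0]
ft_force: [0.8, 0.1, -0.6]
opening: -0.0002
grasp_force: 0.0
```

Emit:
{"method": "step_arm", "body": {
  "plan": [0,0,0,0,0,0.5,-1,0,0,0,0,0,0.5,-1,0,0,0,0,0,0.5,-1,0,0,0,0,0,0,-1,0,0,0,0,0,0,-1]
}}

```text
clock: 5.78
tcp_pos: [0.5409, 0.1357, 0.0463]
tool_rot: [0.706, 0.708, -0.0, 0.0]
ft_force: [0.9, -0.2, -0.2]
opening: 0.0001
grasp_force: 0.0
```

Emit:
{"method": "step_arm", "body": {
  "plan": [0,0,0,0,0,0.5,-1,0,0,0,0,0,0.5,-1,0,0,0,0,0,0,-1,0,0,0,0,0,0,-1,0,0,0,0,0,0,-1]
}}

```text
clock: 6.4
tcp_pos: [0.5409, 0.1357, 0.0453]
tool_rot: [0.706, 0.708, -0.0, 0.0]
ft_force: [-0.3, 0.2, 0.8]
opening: 0.0001
grasp_force: 0.0
```

Emit:
{"method": "step_arm", "body": {
  "plan": [0,0,0,0,0,0.5,-1,0,0,0,0,0,0.5,-1,0,0,0,0,0,0,-1,0,0,0,0,0,0,-1,0,0,0,0,0,0,-1]
}}

```text
clock: 7.02
tcp_pos: [0.541, 0.1357, 0.0443]
tool_rot: [0.706, 0.708, -0.0, 0.0]
ft_force: [0.6, -0.2, -0.1]
opening: 0.0
grasp_force: 0.1
```

Emit:
{"method": "step_arm", "body": {
  "plan": [0,0,0,0,0,0.5,-1,0,0,0,0,0,0.2,-1,0,0,0,0,0,0,-1,0,0,0,0,0,0,-1,0,0,0,0,0,0,-1]
}}

```text
clock: 7.65
tcp_pos: [0.5411, 0.1358, 0.0437]
tool_rot: [0.706, 0.708, 0.0, 0.0]
ft_force: [0.2, 1.6, 2.4]
opening: -0.0002
grasp_force: 1.3
```

Emit:
{"method": "step_arm", "body": {
  "plan": [0,0,0,0,0,0.4,-1,0,0,0,0,0,0.4,-1,0,0,0,0,0,0,-1,0,0,0,0,0,0,-1,0,0,0,0,0,0,-1]
}}

```text
clock: 8.28
tcp_pos: [0.5412, 0.1359, 0.043]
tool_rot: [0.706, 0.708, 0.0, 0.0]
ft_force: [-0.4, 1.7, 5.1]
opening: 0.0004
grasp_force: 2.6
```

Emit:
{"method": "step_arm", "body": {
  "plan": [0,0,0,0,0,0.5,-1,0,0,0,0,0,0.5,-1,0,0,0,0,0,0,-1,0,0,0,0,0,0,-1,0,0,0,0,0,0,-1]
}}

```text
clock: 8.9
tcp_pos: [0.5415, 0.1361, 0.0423]
tool_rot: [0.706, 0.708, 0.001, 0.0]
ft_force: [-0.7, 4.0, 7.4]
opening: 0.0001
grasp_force: 3.8
```

Emit:
{"method": "step_arm", "body": {
  "plan": [0,0,0,0,0,0.5,-1,0,0,0,0,0,0.4,-1,0,0,0,0,0,0.3,-1,0,0,0,0,0,0,-1,0,0,0,0,0,0,-1]
}}

```text
clock: 9.52
tcp_pos: [0.5418, 0.1363, 0.0415]
tool_rot: [0.706, 0.708, 0.001, 0.0]
ft_force: [-0.8, 4.2, 10.7]
opening: -0.0
grasp_force: 5.2
```

Emit:
{"method": "step_arm", "body": {
  "plan": [0,0,-0.0785,-0.17,-4.3,0,-1,0,0,-0.0785,-0.17,-4.3,0,-1,0,0,-0.0785,-0.17,-4.3,0,-1,0,0,-0.0785,-0.17,-4.3,0,-1,0,0,-0.0785,-0.17,-4.3,0,-1]
}}

```text
clock: 10.15
tcp_pos: [0.5218, 0.1318, 0.0416]
tool_rot: [0.554, 0.833, 0.001, 0.001]
ft_force: [2.8, 2.3, 7.9]
opening: 0.0001
grasp_force: 4.6
```

```bash
cat > w.py <<'E'
from h import *
import sys
def pol(lo,hi,d,z=.042,c=(0.541,0.081)):
    hsv=cv2.cvtColor(d['color'],cv2.COLOR_RGB2HSV);k=cv2.inRange(hsv,lo,hi)
    n,l,s,ce=cv2.connectedComponentsWithStats(k);r=[]
    for i in range(1,n):
        if s[i,4]>5:
            p=pt(d,*ce[i],z)[:2]-c
            if np.hypot(*p)<.09:r.append((int(s[i,4]),round(float(np.hypot(*p)),3),round(float(np.degrees(np.arctan2(p[1],p[0]))),1)))
    return r
d=shot(sys.argv[1],sys.argv[2])
for nm,lo,hi in (('green',(45,100,20),(80,255,255)),('red',(0,150,40),(8,255,255)),('blue',(108,150,40),(125,255,255)),('yel',(20,150,60),(32,255,255)),('purp',(135,100,25),(160,255,255))):print(nm,pol(lo,hi,d))
o=arm.observe();print(o['clock'],o['tcp_pos'],o['ft_force'])
E
python3 w.py wrist w2
```

```text
green []
red []
blue [(107, 0.062, 96.9)]
yel [(284, 0.054, 145.1)]
purp []
10.2 [0.52092487 0.13157614 0.04148854] [-0.38422084  1.18394621  9.40985684]
```

The wheel is following, with about 20° turned. I continue the arc.

Emit:
{"method": "step_arm", "body": {
  "plan": [0,0,-0.0785,-0.17,-4.3,0.1,-1,0,0,-0.0785,-0.17,-4.3,0.1,-1,0,0,-0.0785,-0.17,-4.3,0,-1,0,0,-0.0785,-0.17,-4.3,0,-1,0,0,-0.0785,-0.17,-4.3,0,-1]
}}

```text
clock: 10.82
tcp_pos: [0.5028, 0.1193, 0.0411]
tool_rot: [0.381, 0.925, 0.0, 0.001]
ft_force: [-0.5, 1.1, 9.6]
opening: -0.0
grasp_force: 5.0
```

```bash
python3 w.py wrist w3; python3 w.py top t3
```

```text
green []
red []
blue [(86, 0.061, 121.7)]
yel [(284, 0.055, 170.4)]
purp []
10.875 [0.50241669 0.11897188 0.04105337] [-1.03030497 -0.07033813 11.06185933]
green [(21, 0.059, -55.2), (29, 0.031, -54.4)]
red [(7, 0.033, -14.6)]
blue []
yel []
purp [(24, 0.031, -100.6)]
10.925 [0.50264177 0.11912198 0.04107217] [-0.95821877  0.2352941  10.57996759]
```

Emit:
{"method": "step_arm", "body": {
  "plan": [0,0,-0.0785,-0.17,-4.3,0,-1,0,0,-0.0785,-0.17,-4.3,0,-1,0,0,-0.0785,-0.17,-4.3,0,-1,0,0,-0.0785,-0.17,-4.3,0,-1,0,0,-0.0785,-0.17,-4.3,0,-1]
}}

```text
clock: 11.55
tcp_pos: [0.4913, 0.1018, 0.0411]
tool_rot: [0.193, 0.981, 0.0, 0.001]
ft_force: [0.2, 1.9, 9.7]
opening: -0.0001
grasp_force: 5.0
```

```bash
python3 w.py top t4
```

```text
green [(23, 0.06, -34.6)]
red []
blue []
yel []
purp [(8, 0.035, -80.4)]
11.6 [0.49111669 0.101392   0.04111609] [-0.55832418  0.28239248 10.47301733]
```

Emit:
{"method": "step_arm", "body": {
  "plan": [0,0,-0.0785,-0.17,-4.3,0,-1,0,0,-0.0785,-0.17,-4.3,0,-1,0,0,-0.0785,-0.17,-4.3,0,-1,0,0,-0.0785,-0.17,-4.3,0,-1,0,0,0,0,0,0,-1]
}}

```text
clock: 12.22
tcp_pos: [0.4872, 0.0842, 0.0411]
tool_rot: [0.038, 0.999, -0.001, 0.001]
ft_force: [-0.1, -1.2, 9.8]
opening: 0.0001
grasp_force: 5.1
```

```bash
python3 w.py top t5
```

```text
green [(18, 0.059, -15.5), (14, 0.034, -13.3)]
red []
blue []
yel []
purp []
12.275 [0.48711739 0.08433555 0.04103856] [-1.05671099 -1.68122235 10.07362636]
```

Green is about 4° short of the click. I make a small final drag, then lift.

Emit:
{"method": "step_arm", "body": {
  "plan": [0,0,-0.05,-0.08,-2.7,0,-1,0,0,0,0,0,0,-1,0,0,0,0,0,-1.5,-1,0,0,0,0,0,-3,-1,0,0,0,0,0,-10,-1]
}}

```text
clock: 12.9
tcp_pos: [0.485, 0.0822, 0.0545]
tool_rot: [0.014, 1.0, -0.0, -0.001]
ft_force: [-0.7, 0.2, -0.8]
opening: -0.0001
grasp_force: 0.0
```

Emit:
{"method": "step_arm", "body": {
  "plan": [0,0,0,0,0,-40,-1,0,0,0,0,0,-40,-1,0,0,0,0,0,-40,-1,0,0,0,0,0,-40,-1,0,0,0,0,0,0,-1]
}}

```text
clock: 13.52
tcp_pos: [0.4881, 0.0825, 0.2182]
tool_rot: [0.014, 1.0, 0.0, 0.003]
ft_force: [-0.3, 0.1, 0.7]
opening: -0.0
grasp_force: 0.0
```

```bash
python3 w.py top t6; python3 - <<'E'
from h import *
c=dict(np.load('pics/t6.npz'))['color']
cv2.imwrite('pics/t6c.png',cv2.resize(np.clip(c[150:245,250:365,::-1]*1.6,0,255).astype(np.uint8),None,fx=6,fy=6,interpolation=cv2.INTER_CUBIC))
E
```

```text
green []
red []
blue []
yel []
purp []
13.575 [0.48670496 0.08245941 0.21624735] [-0.76792082  0.88457402 -0.59484294]
```

View pics/t6c.png

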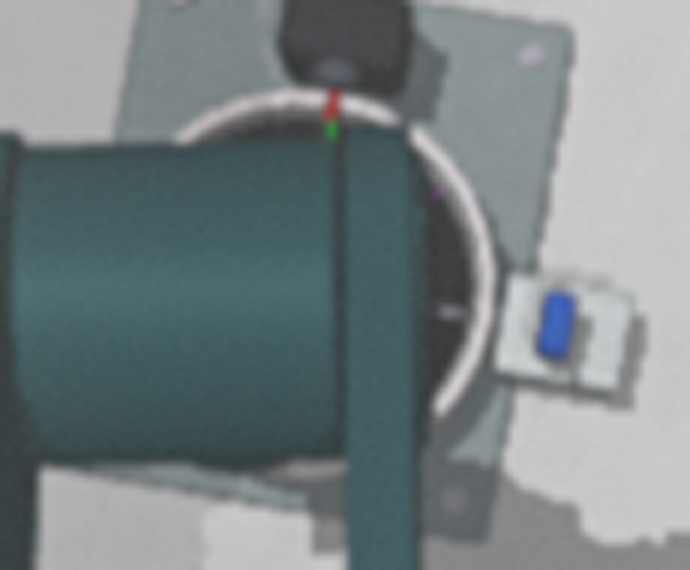

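The picture shows the green line at (331,128), directly at the red pointer (333,103), so it has clicked in. Next I go above and behind the bolt handle and align tool x with the unit's +y.

Emit:
{"method": "step_arm", "body": {
  "plan": [0,0,0,-10,-46,0,-1,0,0,0,-11,-46,0,-1,0,0,0,-11,-47,0,-1,0,0,0.1735,0,0,0,-1,0,0,0.1735,0,0,0,-1]
}}

```text
clock: 14.2
tcp_pos: [0.5129, -0.0579, 0.213]
tool_rot: [0.19, 0.982, 0.0, -0.002]
ft_force: [0.0, -0.2, -0.5]
opening: -0.0002
grasp_force: 0.0
```

Emit:
{"method": "step_arm", "body": {
  "plan": [0,0,0.1735,0,0,0,-1,0,0,0.1735,0,0,0,-1,0,0,0.1735,0,0,0,-1,0,0,0.1735,0,0,0,-1,0,0,0.1735,0,0,0,-1]
}}

```text
clock: 14.82
tcp_pos: [0.5129, -0.0571, 0.2131]
tool_rot: [0.584, 0.812, -0.001, -0.002]
ft_force: [0.5, 0.5, -0.1]
opening: 0.0001
grasp_force: 0.0
```

Emit:
{"method": "step_arm", "body": {
  "plan": [0,0,0.1735,0,0,0,-1,0,0,0.1735,0,0,0,-1,0,0,0.1735,0,0,0,-1,0,0,0,0,0,0,-1,0,0,0,0,0,0,-1]
}}

```text
clock: 15.45
tcp_pos: [0.5137, -0.0572, 0.214]
tool_rot: [0.77, 0.638, -0.001, -0.001]
ft_force: [0.4, 0.9, 0.1]
opening: -0.0004
grasp_force: 0.0
```

```bash
python3 - <<'E'
from h import *
from scipy.spatial.transform import Rotation as R
d=shot('wrist','w7');o=arm.observe();M=R.from_quat(o['tool_rot']).as_matrix();p=o['tcp_pos'];print(o['clock'],p,M.round(3).tolist())
hsv=cv2.cvtColor(d['color'],cv2.COLOR_RGB2HSV);k=cv2.inRange(hsv,(105,150,40),(125,255,255));n,l,s,ce=cv2.connectedComponentsWithStats(k)
for i in range(1,n):
  if s[i,4]>60:
    q=pt(d,*ce[i],.088);print(s[i],ce[i].round(1),q.round(4),'tool mm',((q-p)@M*1000).round(1))
k=cv2.inRange(hsv,(45,100,20),(80,255,255));n,l,s,ce=cv2.connectedComponentsWithStats(k)
for i in range(1,n):
  if s[i,4]>20:print('g',ce[i].round(1),pt(d,*ce[i],.044).round(4))
k=cv2.inRange(hsv,(0,150,80),(8,255,255));n,l,s,ce=cv2.connectedComponentsWithStats(k)
for i in range(1,n):
  if s[i,4]>20:print('r',ce[i].round(1),pt(d,*ce[i],.066).round(4))
E
```

```text
15.5 [ 0.51393003 -0.05727219  0.21427289] [[0.188, 0.982, -0.001], [0.982, -0.188, 0.0], [-0.0, -0.001, -1.0]]
[281  21  20  22 342] [290.2  31.4] [0.5155 0.0765 0.088 ] tool mm [131.7 -23.4 126.3]
[244  30  32   6 165] [259.5  32.6] [0.491  0.0803 0.088 ] tool mm [130.9 -48.2 126.3]
[311 149  29  18 450] [325.  157.6] [ 0.5246 -0.0299  0.088 ] tool mm [ 28.9   5.5 126.3]
[464 316  48  16  95] [488.7 322.9] [ 0.6709 -0.2477  0.088 ] tool mm [-157.6  190.1  126. ]
g [356.6  29.9] [0.5746 0.0749 0.044 ]
g [387.3  29.6] [0.6028 0.0698 0.044 ]
r [347.3   5.9] [0.5663 0.0906 0.066 ]
r [415.  24.] [0.6217 0.0663 0.066 ]
```

View pics/w7.png

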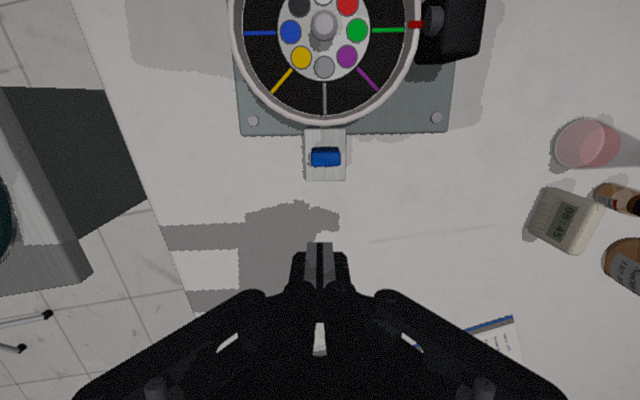

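The wrist view shows the green line at (387,30), at the pointer (415,24), and the bolt handle at (325,157), about 29 mm ahead of the fingertips and aligned. I descend behind it.

Emit:
{"method": "step_arm", "body": {
  "plan": [0,0,0,0,4,40,-1,0,0,0,0,0,45,-1,0,0,0,0,0,40,-1,0,0,0,0,0,25,-1,0,0,0,0,0,0,-1]
}}

```text
clock: 16.12
tcp_pos: [0.5165, -0.0577, 0.0632]
tool_rot: [0.771, 0.637, -0.001, -0.002]
ft_force: [0.5, -0.0, 0.8]
opening: 0.0001
grasp_force: 0.0
```

Emit:
{"method": "step_arm", "body": {
  "plan": [0,0,0,3,0,0,-1,0,0,0,3,0,0,-1,0,0,0,2,0,0,-1,0,0,0,2,0,0,-1,0,0,0,2,0,0,-1]
}}

```text
clock: 16.75
tcp_pos: [0.521, -0.0466, 0.0653]
tool_rot: [0.771, 0.636, 0.0, 0.001]
ft_force: [0.1, -2.3, 0.9]
opening: -0.0001
grasp_force: 1.1
```

Emit:
{"method": "step_arm", "body": {
  "plan": [0,0,0,2,0,0,-1,0,0,0,2,0,0,-1,0,0,0,1,0,0,-1,0,0,0,1,0,0,-1,0,0,0,0,0,0,-1]
}}

```text
clock: 17.38
tcp_pos: [0.5219, -0.0404, 0.0649]
tool_rot: [0.771, 0.636, 0.0, 0.0]
ft_force: [0.4, -1.7, 1.5]
opening: 0.0002
grasp_force: 0.6
```

Emit:
{"method": "step_arm", "body": {
  "plan": [0,0,0,1.5,0,0,-1,0,0,0,1.5,0,0,-1,0,0,0,1.5,0,0,-1,0,0,0,1,0,0,-1,0,0,0,0,0,0,-1]
}}

```text
clock: 18.0
tcp_pos: [0.5228, -0.0349, 0.0649]
tool_rot: [0.771, 0.636, -0.0, -0.0]
ft_force: [0.0, -1.0, 1.0]
opening: 0.0007
grasp_force: 0.6
```

Emit:
{"method": "step_arm", "body": {
  "plan": [0,0,0,1,0,0,-1,0,0,0,1,0,0,-1,0,0,0,1,0,0,-1,0,0,0,0,0,0,-1,0,0,0,0,0,0,-1]
}}

```text
clock: 18.62
tcp_pos: [0.5233, -0.0321, 0.0649]
tool_rot: [0.771, 0.636, -0.0, -0.0]
ft_force: [-0.3, -1.7, 0.8]
opening: 0.0002
grasp_force: 1.1
```

Emit:
{"method": "step_arm", "body": {
  "plan": [0,0,0,1,0,0,-1,0,0,0,1,0,0,-1,0,0,0,0,0,0,-1,0,0,0,0,0,0,-1,0,0,0,0,0,0,-1]
}}

```text
clock: 19.25
tcp_pos: [0.5234, -0.0318, 0.065]
tool_rot: [0.771, 0.637, -0.001, 0.001]
ft_force: [-2.5, -10.7, 2.8]
opening: -0.0001
grasp_force: 5.3
```

Emit:
{"method": "step_arm", "body": {
  "plan": [0,0,0,0.7,0,0,-1,0,0,0,0.7,0,0,-1,0,0,0,0,0,0,-1,0,0,0,0,0,0,-1,0,0,0,0,0,0,-1]
}}

```text
clock: 19.88
tcp_pos: [0.5234, -0.0317, 0.065]
tool_rot: [0.771, 0.637, -0.002, 0.001]
ft_force: [-4.7, -15.7, 3.1]
opening: -0.0001
grasp_force: 8.2
```

The bolt stopped hard with the tip 114 mm from the axis, as expected for fully in. I back off, lift and verify.

Emit:
{"method": "step_arm", "body": {
  "plan": [0,0,0,-4,0,0,-1,0,0,0,-16,0,0,-1,0,0,0,-10,0,-40,-1,0,0,0,0,0,-50,-1,0,0,0,0,0,-50,-1]
}}

```text
clock: 20.5
tcp_pos: [0.5178, -0.0586, 0.2061]
tool_rot: [0.772, 0.636, -0.0, -0.0]
ft_force: [1.3, 0.5, -0.3]
opening: -0.0001
grasp_force: 0.0
```

Emit:
{"method": "step_arm", "body": {
  "plan": [0,0,0,-30,0,-10,-1,0,0,0,-30,0,0,-1,0,0,0,0,0,0,-1,0,0,0,0,0,0,-1,0,0,0,0,0,0,-1]
}}

```text
clock: 21.12
tcp_pos: [0.5068, -0.1164, 0.2146]
tool_rot: [0.771, 0.636, -0.0, -0.0]
ft_force: [0.3, -0.9, -0.8]
opening: 0.0001
grasp_force: 0.0
```

```bash
python3 - <<'E'
from h import *
d=shot('wrist','w9');o=arm.observe();print(o['clock'],o['tcp_pos'],o['ft_force'])
hsv=cv2.cvtColor(d['color'],cv2.COLOR_RGB2HSV)
k=cv2.inRange(hsv,(105,150,40),(125,255,255));n,l,s,ce=cv2.connectedComponentsWithStats(k)
for i in range(1,n):
  if s[i,4]>100:print(s[i],ce[i].round(1),pt(d,*ce[i],.088).round(4))
E
```

```text
21.175 [ 0.50685956 -0.11641575  0.21461281] [-0.32128411  0.20800439  0.47126268]
[304  61  33  19 557] [320.2  69.9] [ 0.5275 -0.0152  0.088 ]
[428 280  90  31 187] [473.3 294.6] [ 0.648  -0.2665  0.088 ]
```

View pics/w9.png

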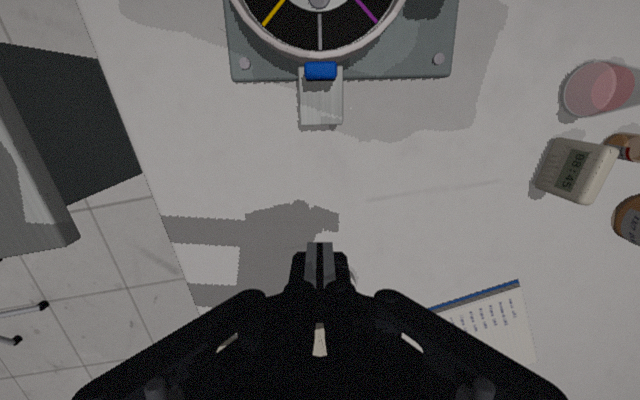

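The handle at (320,70) is now up against the shroud. I'll check the exact travel from the handle's top face in both views.

```bash
python3 - <<'E'
from h import *
def top(d):
    hsv=cv2.cvtColor(d['color'],cv2.COLOR_RGB2HSV);k=cv2.inRange(hsv,(105,120,30),(125,255,255))
    P=[pt(d,u,v) for v,u in zip(*np.nonzero(k)) if d['z_map'][v,u]>0]
    P=np.array(P);P=P[(abs(P[:,0]-.523)<.04)&(P[:,1]<.015)&(P[:,1]>-.06)&(P[:,2]>.08)]
    a=P[:,:2]-[.541,.081];y=a@[.188,.982];x=a@[.982,-.188]
    print(len(P),'x',np.percentile(x,[2,50,98]).round(4),'y',np.percentile(y,[2,50,98]).round(4),'z',np.percentile(P[:,2],[2,50,98]).round(4))
for f in('w7','w9'):top(dict(np.load(f'pics/{f}.npz')))
d=shot('top','t9')
for f in('t0','t9'):
    d=dict(np.load(f'pics/{f}.npz'));top(d)
    hsv=cv2.cvtColor(d['color'],cv2.COLOR_RGB2HSV);k=cv2.inRange(hsv,(100,110,30),(125,255,255));k[:190]=0;k[220:]=0;k[:,:328]=0;k[:,362:]=0
    m=cv2.moments(k,True);print(m['m00'],pt(d,m['m10']/m['m00'],m['m01']/m['m00'],.088).round(4) if m['m00'] else '')
E
```

```text
465 x [-0.0082  0.0056  0.0227] y [-0.1299 -0.1124 -0.1061] z [0.0816 0.0882 0.2915]
567 x [-0.008   0.0047  0.0178] y [-0.1033 -0.0971 -0.0901] z [0.0845 0.0881 0.0898]
41 x [-0.0106  0.0003  0.0134] y [-0.1173 -0.1122 -0.1073] z [0.0821 0.088  0.093 ]
43.0 [ 0.5205 -0.0293  0.088 ]
46 x [-0.0109  0.001   0.012 ] y [-0.1007 -0.0951 -0.0895] z [0.0834 0.0883 0.0948]
50.0 [ 0.5239 -0.0126  0.088 ]
```

```bash
python3 - <<'E'
from h import *
d=dict(np.load('pics/t9.npz'));hsv=cv2.cvtColor(d['color'],cv2.COLOR_RGB2HSV)
for nm,lo,hi,z in(('g',(45,100,20),(80,255,255),.044),('r',(0,120,40),(8,255,255),.066)):
    k=cv2.inRange(hsv,lo,hi);n,l,s,ce=cv2.connectedComponentsWithStats(k)
    for i in range(1,n):
        p=pt(d,*ce[i],z)[:2]-[.5395,.0795]
        if s[i,4]>2 and np.hypot(*p)<.09:print(nm,s[i,4],np.hypot(*p).round(3),np.degrees(np.arctan2(p[1],p[0])).round(1))
print(arm.finish_job())
E
```

```text
g 18 0.061 -7.3
g 30 0.033 -5.5
r 3 0.078 -7.8
r 14 0.059 36.4
r 18 0.03 36.8
the job is handed in; nothing more can be done
None
```

The wheel was turned two clicks so the green filter sits at the red pointer, the bolt was pushed in to its stop (about 17 of 18 mm by camera, within its error), and the job is handed in; wheel press readings stayed near 11 N and the bottle, beaker and tape were left alone.

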